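# Lock the tong hanger onto its display stand

### The arm

A 6-joint arm with a two-finger parallel gripper is mounted at the origin on the work surface. World frame = base frame: x ahead of the robot, y to its left, z up, the work surface at z = 0. Lengths are in m, angles in rad, forces in N, time in s.
With the tool pointing down it reaches from about 0.3 to 1 m from the base axis. Payload 5.1 kg.
Tool frame: the origin (TCP) lies at the very end of the fingers, on their centre line; the grasp point (between the pads) lies 19 mm behind it; z points along the fingers, y is the line along which they close (so a half turn about z gives the same grasp; the last joint's range is limited). The gripper opens to 95 mm and grips with 3 to 60 N. Pads are 20 mm wide; open, the fingers measure 119 mm over their backs; the gripper's body (75 mm by 180 mm) begins 59 mm behind the grasp point.
Start: joints at [-0.083, 0.124, 1.65, -0, 1.367, -0.083], TCP at [0.65, -0, 0.215] pointing down, gripper open.
Joint ranges: [-2.61, 2.61], [-1.02, 2.33], [0.03, 2.71], [-1.35, 4.49], [0.32, 2.68], [-2.91, 2.91]. Speed limits (rad/s): [2.57, 2.57, 3.14, 3.14, 3.14, 3.14].

### API

Orientations are given as a unit quaternion [x, y, z, w].
In Python, from bench import manip gives the robot as it stands. Calls block until the motion is done:
- manip.move_to(position, orientation): joint-space move of the TCP to a pose.
- manip.move_l(position, attitude=None, v=0.15, stop_force=None): straight line of the TCP; attitude=None keeps the orientation; v is the mean speed in m/s. With stop_force (N) it stops when the force on the tool has changed by that much, and returns True; else False.
- manip.set_joints(angles): joint-space move.
- manip.set_gripper(opening): opening from 0.0 (shut) to 1.0 (fully open); the grip force is fixed at half the most; returns when the fingers have stopped.
- manip.pause(seconds).
- manip.solve_ik(position, orientation): joint angles nearest the present ones, or None.
- manip.snapshot(name): name is "scene" or "side" or "wrist"; returns (picture, depth): 480x640x3 uint8, red, green, blue; 480x640 float32, m along the optical axis (not along the pixel's ray), 0 where there is no reading.
- manip.calibration(name): a dict with "fx", "fy", "cx", "cy" (pixels), "D" ([k1, k2, p1, p2, k3] as OpenCV has them; the pictures are not rectified), "origin" and "orientation" of the camera in the world; the wrist camera has in their place "T_tool_cam" (4x4, takes a point from camera to tool coordinates, whose origin is the TCP and whose axes are the flange's). Camera axes: x right, y down, z forward; pixel columns grow to the right and rows downward; lengths in m; the calibration is good to about 2 mm. A picture is of the moment at which its call begins: read the wrist's pose just before it. calibration takes no time and is no camera call.
A pose or a line that the arm cannot do raises manip.PlanningError and nothing moves.
- manip.hand_in(): hands the job in; it is judged then, once.
Trained networks look in the newest picture that a camera, given by its name, has taken for a name from the list of things; names that differ only in an ending like _2 or _b are one class to them, and where a whole thing is asked for, a point or a joint stands for the part that bears it (a point fixed in the world has none). Each returns a list of dicts, best first, with "score" (0 to 1); they miss things now and then, are a little off and sometimes report something else, mostly with a low value. They report only what shows in the picture. A call takes as long as a camera call.
- manip.cut_out(camera, thing): "pixels" (480x640 bool, what is visible of it) and "at" ([row, column] in pixels, amid what is visible of it).
Readings, each from a call of its own:
- manip.read_time_s(): time.
- manip.read_joint_pos(): joint angles.
- manip.read_dq(): joint speeds.
- manip.read_tau(): joint torques, N m.
- manip.read_tcp_pos(): TCP position.
- manip.read_ee_rot(): TCP orientation.
- manip.read_wrist_force(): force on the tool from outside, world axes, zero at the start.
- manip.read_wrist_torque(): the same for the moment, N m.
- manip.read_gripper_width(): opening from 0.0 (shut) to 1.0 (fully open).
- manip.read_gripper_force(): force on a finger pad.
Only numpy, scipy, OpenCV 4.12 (cv2) and the standard library are available. Lean on these libraries where they do the work, as an engineer would, in place of code of your own. Each camera call takes 0.05 s, during which the arm holds its last target. There are 200 camera calls.

### The job

Put the tong hanger back on its stand: swing the lever of the standing coupler head up and over, then carry the head to the stand and, holding it, lower it gently over the ball until it sits fully home and the brass pin has risen. Press the lever all the way down to lock it, let go and leave everything else where it is; feel your way, for head and stand must never knock or press on each other harder than about 30 N.

Things in the scene. Friction and masses are not known exactly. Their poses are not given: they have to be found in the camera images.
- head: Loose aluminium coupler head of the tong hanger, 0.7 kg, starts upright on the table. Origin: centre of the socket's open underside, where the ball goes; z up, +x to the lever's hinge. Block x -36 to 32, y -24 to 24, z 0 to 50 mm: grip it across y near x = -10, 15 to 40 mm up. Socket: square bore 36 x 36 mm, roof 42 mm up. Lugs at x 25 to 55 reach 78 mm high.
- hanger (a point): Middle of the head's hanger crossbar, at head (-95, 0, 34) mm: 8 mm steel bar, 90 mm wide along head y with upturned ends up to 54 mm high, joined to the block by an 8 mm bar along x.
- jaw_edge (a point): Edge of the dark steel jaw (20 mm wide, 6 mm thick, 2 to 8 mm up) in the underside of the block's -x end. Linked to the lever, it withdraws towards -x by 4.3 mm per rad. Lever down: it grips under the ball and blocks the socket's mouth, so the ball goes in only with the lever up.
- lever (a joint): Locking lever on the head, rad. 0: fully down, its bar (8 mm wide, 10 thick) level, top face 74 mm over the head's origin; grows as its roller swings up and over to head +x; 1.57 upright; stop 2.1. Swing past 1.7 so that it clears a gripper on the block. Stiff hinge (1 N at the roller), stays where left; the head does not tip. If the ball is not home the jaw meets it and the lever stays up.
- roller_grip (a point): Centre of the black roller grip at the lever's end: 20 mm across, 22 mm long along head y, turning freely on its 7 mm stem. Lever down, it is at head (-36, 0, 90) mm, over the bar; it swings with the lever. Pinch its two end faces (fingers closing along head y) from above; it then turns on its axle as the lever swings.
- hinge (a point): Point on the lever's hinge axis (along head y), at head (46, 0, 68) mm; the roller's centre is 84.9 mm from it.
- pin (a joint): Brass indicator pin in the middle of the head's top, m, 0: down. The ball lifts it against a weak spring (under 1.5 N) over the last 10 mm of seating; about 0.010 when the head is fully home, its rim on the stand's seat; up to 0.012 if pressed.
- stand: Fixed stand, origin: centre of its underside. Dark base 130 x 130 x 22 mm, column 38 mm across, clamped post with a sprung rubber seat disc 72 mm across (yields 2 mm at 5 to 20 N), neck 16, steel ball 32 across, ball top 38 mm over the seat's top, on which the head's underside rests when home. NOT MEASURED: seat top is 60 to 100 mm over the table, ball up to 3 mm off the origin in base x and y. Any head yaw fits.
- tongs: Bystander, to be left alone: steel serving tongs lying flat, 230 mm long, 14 mm high. Origin: centre of its underside.
- jar: Bystander, to be left alone: lidded glass jar, 64 mm across, 75 mm tall. Origin: centre of its underside.
- pastry_a: Bystander, to be left alone: pastry with dark strips, 100 x 45 x 43 mm, long along its x. Origin: centre of its underside.
- pastry_b: Bystander, to be left alone: pastry with red strips, 100 x 45 x 43 mm, long along its x. Origin: centre of its underside.
- bags: Bystander, to be left alone: flat stack of brown paper bags, 150 x 110 x 30 mm. Origin: centre of its underside.
- core: Bystander, to be left alone: upright cardboard tube, 44 mm across, 150 mm tall. Origin: centre of its underside.
- sample_cup: Bystander, to be left alone: white plastic cup, 70 mm across, 70 mm tall. Origin: centre of its underside.

How it is judged:
On the way, in this order (a step that is already met when the one before it is completed fails the run):
1. the lever is swung up and over (past 1.6 rad) while the head still stands upright on the table (value of joint lever above 1.6 rad and height (world z) of head below 0.02 m and angle between head's own z axis and vertical below 0.15 rad), for 0.2 s.
2. with the lever still up, the head is lowered fully home over the ball (pin risen more than 8.5 mm) while the fingers hold it (value of joint pin above 0.0085 m and horizontal distance between head and stand below 0.01 m and value of joint lever above 1.2 rad and contact force between the fingers and head above 1 N and contact force between head and stand above 0.5 N), for 0.2 s.
3. the lever is pressed fully down (under 0.1 rad) with the head home (value of joint pin above 0.0085 m and horizontal distance between head and stand below 0.01 m and value of joint lever below 0.1 rad), for 0.2 s.
At the end, for the whole second after the job is handed in: The head sits fully home on the stand's ball (pin risen more than 8.5 mm, head within 10 mm of the base's centre in plan, above 50 mm height, upright within 0.06 rad), the lever is fully down (under 0.1 rad), and the head is at rest (under 20 mm/s) (all of step 3 and angle between head's own z axis and vertical below 0.06 rad and height (world z) of head above 0.05 m and linear speed of head below 0.02 m/s); the robot touches nothing.
It fails at once if the head and the stand press or knock on one another with more than 30 N (contact force between head and stand above 30 N).
It fails at once if the head is let go of above the table (over 40 mm high) before it is fully home on the ball (height (world z) of head above 0.04 m and value of joint pin below 0.008 m and contact force between the fingers and head below 0.05 N).
It fails at once if a bystander is moved by more than 20 mm (distance of any of tongs, jar, pastry_a, pastry_b, bags, core, sample_cup from where it was at the start of the episode above 0.02 m).
It also fails if it takes over 72 s, if anything falls off the work surface, if the arm or the gripper's body presses on something with over 40 N, if the wrist force passes 120 N, or if a joint passes its speed limit or range.

## Working session

There is one attempt and no reset: what is moved stays moved. The work goes in short steps, each a Python script; the robot and the scene stay as the last script left them, time stands still between calls to the robot, and variables do not carry over. Pictures are saved under pics/ and viewed, at most 10 in all, crops included, and the job is handed in when it is done.

```bash
mkdir -p pics; ls
cat > h.py <<'E'
import numpy as np, cv2
from scipy.spatial.transform import Rotation as R
from bench import manip
def cam(name):
    c=manip.calibration(name)
    K=np.array([[c["fx"],0,c["cx"]],[0,c["fy"],c["cy"]],[0,0,1]]);D=np.array(c["D"],float)
    if "T_tool_cam" in c:
        T=np.eye(4);T[:3,:3]=R.from_quat(manip.read_ee_rot()).as_matrix();T[:3,3]=manip.read_tcp_pos();T=T@np.array(c["T_tool_cam"])
    else:
        T=np.eye(4);T[:3,:3]=R.from_quat(c["orientation"]).as_matrix();T[:3,3]=c["origin"]
    return K,D,T
def shot(name,png=None):
    C=cam(name);im,d=manip.snapshot(name)
    if png: cv2.imwrite("pics/"+png,im[:,:,::-1])
    return im,d,C
def pts(mask,d,C):
    K,D,T=C;r,c=np.nonzero(mask&(d>0));z=d[r,c].astype(float)
    u=cv2.undistortPoints(np.stack([c,r],1).astype(float)[:,None],K,D)[:,0]
    return np.c_[u*z[:,None],z]@T[:3,:3].T+T[:3,3]
def down(yaw): # tool y axis along yaw+90 ; tool x at yaw
    x=np.array([np.cos(yaw),np.sin(yaw),0]);z=np.array([0,0,-1.]);y=np.cross(z,x)
    return R.from_matrix(np.c_[x,y,z]).as_quat()
E
python3 - <<'E'
from h import *
for n in ["scene","side"]:
    im,d,C=shot(n,n+"0.png");print(n,C[2].round(3).tolist())
    for t in ["head","lever","roller_grip","hanger","stand","core","jar","bags","sample_cup","pastry_a","tongs"]:
        for q in manip.cut_out(n,t)[:2]:
            P=pts(q["pixels"],d,C)
            if len(P): print(t,round(q["score"],2),np.round(q["at"]),len(P),np.median(P,0).round(3),np.percentile(P,2,0).round(3),np.percentile(P,98,0).round(3))
print(manip.read_ee_rot(),manip.read_time_s())
E
```

```text
pics
scene [[0.842, 0.343, -0.415, 1.135], [0.539, -0.524, 0.66, -0.974], [0.009, -0.779, -0.626, 0.986], [0.0, 0.0, 0.0, 1.0]]
head 0.82 [293. 254.] 1130 [ 0.47  -0.258  0.046] [ 0.366 -0.306 -0.002] [ 0.519 -0.215  0.098]
roller_grip 0.73 [281. 244.] 101 [ 0.444 -0.259  0.087] [ 0.431 -0.271  0.067] [ 0.512 -0.225  0.102]
hanger 0.78 [296. 254.] 960 [ 0.476 -0.257  0.048] [ 0.389 -0.282  0.   ] [ 0.519 -0.214  0.098]
stand 0.72 [218. 372.] 1080 [0.554 0.251 0.021] [ 0.484  0.001 -0.   ] [0.699 0.328 0.219]
stand 0.66 [284. 249.] 225 [ 0.451 -0.25   0.074] [ 0.386 -0.272 -0.002] [ 0.514 -0.185  0.102]
core 0.66 [247. 312.] 537 [ 0.471 -0.007  0.007] [ 0.356 -0.051 -0.003] [0.569 0.074 0.015]
core 0.18 [215. 374.] 1129 [0.553 0.25  0.021] [ 0.48  -0.013 -0.001] [0.701 0.327 0.264]
jar 0.69 [265. 368.] 665 [0.665 0.004 0.049] [ 0.631 -0.01  -0.002] [0.689 0.078 0.077]
jar 0.45 [282. 249.] 227 [ 0.448 -0.25   0.074] [ 0.378 -0.272 -0.003] [ 0.514 -0.182  0.102]
bags 0.8 [358. 195.] 2922 [ 0.469 -0.481  0.028] [ 0.387 -0.538  0.001] [ 0.541 -0.41   0.032]
bags 0.5 [293. 254.] 983 [ 0.47
[... 1151 characters left out ...]
 [ 0.691 -0.203  0.035] [ 0.671 -0.24  -0.001] [ 0.734 -0.154  0.046]
jar 0.72 [231. 366.] 815 [0.645 0.006 0.051] [ 0.624 -0.01   0.   ] [0.683 0.048 0.078]
bags 0.56 [441. 401.] 5177 [ 0.454 -0.477  0.03 ] [ 0.379 -0.53   0.005] [ 0.533 -0.411  0.033]
sample_cup 0.87 [144. 281.] 548 [0.616 0.479 0.048] [0.586 0.461 0.003] [0.653 0.591 0.072]
pastry_a 0.94 [292. 427.] 694 [ 0.691 -0.203  0.036] [ 0.671 -0.24   0.012] [ 0.72  -0.156  0.046]
pastry_a 0.59 [201. 348.] 394 [0.682 0.171 0.035] [ 0.657  0.143 -0.002] [0.733 0.25  0.047]
tongs 0.86 [274. 300.] 692 [ 0.456 -0.015  0.009] [ 0.356 -0.054 -0.001] [0.564 0.076 0.017]
[ 7.07132606e-01  7.07080955e-01 -7.15857935e-07 -6.75494122e-06] 1.2
```

Run:
```python
from h import *
print(np.round(manip.calibration("wrist")["T_tool_cam"],3).tolist())
for n,(x,y,yaw) in dict(stand=(0.50,0.25,1.571),head=(0.43,-0.25,1.571+.46)).items():
    manip.move_to([x,y,0.30],down(yaw));manip.pause(.3)
    im,d,C=shot("wrist",f"w_{n}.png");np.savez(n+".npz",im=im,d=d,K=C[0],D=C[1],T=C[2])
    for t in (["stand"] if n=="stand" else ["head","lever","roller_grip","hanger","pin"]):
        for q in manip.cut_out("wrist",t)[:2]:
            P=pts(q["pixels"],d,C)
            if len(P): print(t,round(q["score"],2),np.round(q["at"]),len(P),np.median(P,0).round(3),np.percentile(P,2,0).round(3),np.percentile(P,98,0).round(3))
print(manip.read_time_s(),manip.read_joint_pos())
a=[cv2.imread(f"pics/{f}.png") for f in("side0","w_stand","w_head")]
cv2.imwrite("pics/m1.png",np.hstack([cv2.resize(a[1],(400,300)),cv2.resize(a[2],(400,300))]))
```

```text
[[-0.001, -0.962, -0.273, 0.078], [1.0, -0.0, -0.001, 0.0], [0.001, -0.273, 0.962, -0.171], [0.0, 0.0, 0.0, 1.0]]
stand 0.72 [172. 363.] 14209 [0.539 0.282 0.023] [0.481 0.214 0.019] [0.606 0.338 0.097]
head 0.77 [210. 353.] 5637 [ 0.459 -0.244  0.051] [ 0.368 -0.316  0.008] [ 0.514 -0.213  0.103]
lever 0.77 [222. 351.] 1302 [ 0.459 -0.248  0.077] [ 0.426 -0.269  0.07 ] [ 0.514 -0.221  0.104]
roller_grip 0.73 [216. 354.] 1484 [ 0.46  -0.248  0.076] [ 0.425 -0.27   0.046] [ 0.514 -0.22   0.104]
hanger 0.91 [212. 354.] 5412 [ 0.46  -0.244  0.051] [ 0.368 -0.317  0.016] [ 0.514 -0.213  0.103]
5.2 [-6.34517106e-01 -2.59887702e-01  1.87294710e+00  4.35821039e-06
  1.52861023e+00 -1.09479012e+00]
```

View pics/side0.png

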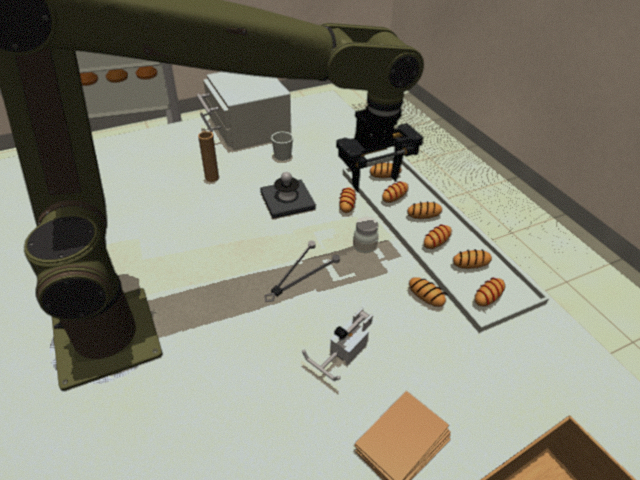

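View pics/m1.png

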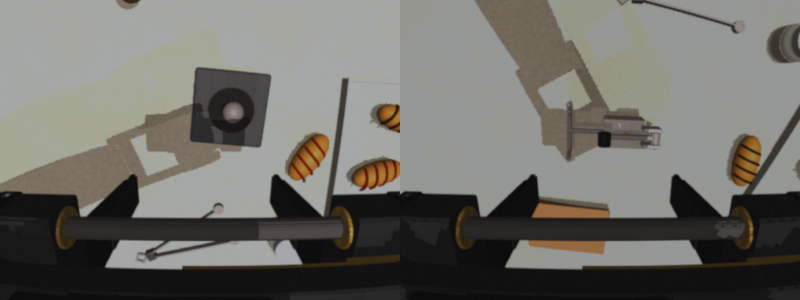

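Run:
```python
from h import *
from scipy.optimize import least_squares
def L(n):
    f=np.load(n+".npz");C=(f["K"],f["D"],f["T"]);m=np.ones((480,640),bool);return pts(m,f["d"],C)
P=L("stand");P=P[(abs(P[:,0]-.545)<.1)&(abs(P[:,1]-.27)<.09)]
b=P[(P[:,2]>.017)&(P[:,2]<.028)];
r=cv2.minAreaRect(b[:,:2].astype(np.float32));print("base",r,len(b))
t=P[P[:,2]>.06];print("z hist",np.histogram(P[:,2],np.arange(.03,.15,.004)))
zt=t[:,2].max();q=t[t[:,2]>zt-.012]
s=least_squares(lambda v:np.linalg.norm(q-v,axis=1)-.016,[*q.mean(0)[:2],zt-.016],loss="soft_l1",f_scale=.001);print("ball",s.x,len(q),zt)
P=L("head");P=P[(abs(P[:,0]-.445)<.1)&(abs(P[:,1]+.26)<.08)&(P[:,2]>.012)]
print("z",np.histogram(P[:,2],np.arange(.01,.11,.005)))
ro=P[P[:,2]>.085];print("roller etc",np.median(ro,0),len(ro),cv2.minAreaRect(ro[:,:2].astype(np.float32)))
bl=P[(P[:,2]>.044)&(P[:,2]<.056)]
e=np.array([np.cos(.46),np.sin(.46)])
bl=bl[((bl[:,:2]-[.437,-.262])@e)>-.02]
print("block",cv2.minAreaRect(bl[:,:2].astype(np.float32)),len(bl))
lu=P[(P[:,2]>.06)];c=lu[:,:2].mean(0);w,V=np.linalg.eigh(np.cov((lu[:,:2]-c).T));v=V[:,1]*np.sign(V[0,1]);print("lever axis",c,np.arctan2(v[1],v[0]))
h=P[((P[:,:2]-[.437,-.262])@e)<-.03];h=h[abs((h[:,:2]-[.437,-.262])@e+.06)<.012]
c=h[:,:2].mean(0);w,V=np.linalg.eigh(np.cov((h[:,:2]-c).T));v=V[:,1]*np.sign(V[1,1]);print("crossbar",h.mean(0),np.arctan2(v[1],v[0])-np.pi/2,np.sqrt(w),len(h))
```

```text
base ((0.5438053607940674, 0.27515414357185364), (0.13047988712787628, 0.13068559765815735), 84.8591537475586) 9966
z hist (array([   0,    0,    0,    0,    0,    0,    0, 2527,  743,    0,    0,
          0,    0,   36,  108,  238,  393,  151,    0,    0,    0,    0,
          0,    0,    0,    0,    0,    0,    0]), array([0.03 , 0.034, 0.038, 0.042, 0.046, 0.05 , 0.054, 0.058, 0.062,
       0.066, 0.07 , 0.074, 0.078, 0.082, 0.086, 0.09 , 0.094, 0.098,
       0.102, 0.106, 0.11 , 0.114, 0.118, 0.122, 0.126, 0.13 , 0.134,
       0.138, 0.142, 0.146]))
ball [0.49950739 0.26854423 0.4199224 ] 28927 0.42458000207020874
z (array([  18,   45,   42,   38,   70,  871,  115,  570, 1733,   45,   47,
         92,  396,  894,    5,    9,   40,  148,  347]), array([0.01 , 0.015, 0.02 , 0.025, 0.03 , 0.035, 0.04 , 0.045, 0.05 ,
       0.055, 0.06 , 0.065, 0.07 , 0.075, 0.08 , 0.085, 0.09 , 0.095,
       0.1  , 0.105]))
roller etc [ 0.41780253 -0.22755466  0.40174335] 88250 ((0.4279576241970062, -0.24260520935058594), (0.158110111951828, 0.05877610668540001), 26.27847671508789)
block ((0.47517701983451843, -0.2420254349708557), (0.08934423327445984, 0.048508498817682266), 24.0806827545166) 2170
lever axis [ 0.41944576 -0.22811591] 0.4365546161794377
crossbar [ 0.37161169 -0.25352113  0.37838107] 0.5968933051239049 [0.00593414 0.01375017] 20337
```

Run:
```python
from h import *
from scipy.optimize import least_squares
def L(n):
    f=np.load(n+".npz");C=(f["K"],f["D"],f["T"]);m=np.ones((480,640),bool);P=pts(m,f["d"],C);return P[P[:,2]<.12]
P=L("stand");P=P[(abs(P[:,0]-.545)<.1)&(abs(P[:,1]-.27)<.09)]
q=P[P[:,2]>.084]
s=least_squares(lambda v:np.linalg.norm(q-v,axis=1)-.016,[*q.mean(0)[:2],.083],loss="soft_l1",f_scale=.001);print("ball",s.x,len(q),np.percentile(q[:,2],[50,98]))
se=P[(P[:,2]>.056)&(P[:,2]<.068)];print("seat",cv2.minEnclosingCircle(se[:,:2].astype(np.float32)),np.median(se[:,2]))
P=L("head");P=P[(abs(P[:,0]-.445)<.1)&(abs(P[:,1]+.26)<.08)&(P[:,2]>.012)]
ro=P[P[:,2]>.085];print("roller",np.median(ro,0),len(ro),cv2.minAreaRect(ro[:,:2].astype(np.float32)))
lu=P[(P[:,2]>.06)];c=lu[:,:2].mean(0);w,V=np.linalg.eigh(np.cov((lu[:,:2]-c).T));v=V[:,1]*np.sign(V[0,1]);print("lever axis",c,np.arctan2(v[1],v[0]))
# template fit: points z>.03, in head frame, known outline pieces
from scipy.ndimage import distance_transform_edt as edt
def model(fn): pass
rects={ 'blk':(-36,32,-24,24,.046,.054),'bar':(-99,-91,-45,45,.03,.056),'rod':(-95,-36,-4,4,.03,.045)}
def cost(v):
    c,s=np.cos(v[2]),np.sin(v[2]);X=(P[:,0]-v[0])*c+(P[:,1]-v[1])*s;Y=-(P[:,0]-v[0])*s+(P[:,1]-v[1])*c
    X,Y=X*1e3,Y*1e3;D=np.full(len(P),1e9)
    for a,b,e,f,z0,z1 in [(-36,32,-24,24,.0,.055),(-99,-91,-45,45,0,.06),(-95,-36,-4,4,0,.06),(25,55,-24,24,0,.12),(-46,-26,-11,11,.06,.12)]:
        d=np.hypot(np.maximum(0,np.maximum(a-X,X-b)),np.maximum(0,np.maximum(e-Y,Y-f)));D=np.where((P[:,2]<z1)&(P[:,2]>=z0),np.minimum(D,d),D)
    D=np.where(D>1e8,0,D);return np.minimum(D,8)
from scipy.optimize import minimize
r=minimize(lambda v:(cost(v)**2).mean(),[.47,-.247,.44],method="Nelder-Mead",options=dict(initial_simplex=[[.47,-.247,.44],[.478,-.247,.44],[.47,-.239,.44],[.47,-.247,.5]],xatol=1e-5,fatol=1e-6));print(r.x,r.fun)
v=r.x;c,s=np.cos(v[2]),np.sin(v[2]);Q=(P[:,:2]-v[:2])@np.array([[c,-s],[s,c]])*1e3
for nm,m in dict(block=(P[:,2]>.044)&(P[:,2]<.055)&(Q[:,0]>-60),bar=(Q[:,0]<-80),roll=P[:,2]>.085,lug=(P[:,2]>.06)&(Q[:,0]>20)).items():
    print(nm,np.percentile(Q[m],[3,97],axis=0).round(1).tolist(),np.median(P[m,2]).round(4))
```

```text
ball [0.54300048 0.27705795 0.08335082] 913 [0.09494366 0.099679  ]
seat ((0.5430105328559875, 0.27715805172920227), 0.036346521228551865) 0.061452748727412354
roller [ 0.43432556 -0.25835079  0.10137206] 544 ((0.43507373332977295, -0.2595546245574951), (0.01975107006728649, 0.021888481453061104), 25.239105224609375)
lever axis [ 0.47580994 -0.24035624] 0.420242766012519
[ 0.46753336 -0.2451788   0.41856949] 4.392828136239904
block [[-33.1, -23.0], [29.2, 23.7]] 0.0506
bar [[-99.3, -44.5], [-83.3, 44.6]] 0.0385
roll [[-45.0, -10.1], [-26.4, 10.7]] 0.1014
lug [[23.3, -14.8], [52.9, 16.1]] 0.0757
```

```bash
cat > s1.py <<'E'
from h import *
hx,hy,yaw=.46753,-.24518,.4186
e=np.array([np.cos(yaw),np.sin(yaw)]);q=down(yaw)
def W(X,Z,dz=0): return [hx+e[0]*X,hy+e[1]*X,Z+dz]
off=-.017
manip.move_to(W(-.036,.15),q)
manip.set_gripper(.6)
manip.move_l(W(-.036,.090,off),q,v=.1,stop_force=8)
manip.set_gripper(0.0)
print("w",manip.read_gripper_width(),manip.read_gripper_force(),manip.read_wrist_force())
f0=2.8797
for th in np.linspace(0,1.95,14)[1:]:
    p=W(.046+.0849*np.cos(f0-th),.068+.0849*np.sin(f0-th),off)
    if manip.move_l(p,q,v=.07,stop_force=20): print("stopped",th);break
    print(round(th,2),np.round(manip.read_wrist_force(),1))
print(manip.read_gripper_width(),manip.read_time_s(),manip.read_tcp_pos())
E
python3 s1.py
```

```text
w 0.2294504480161862 29.999948143959045 [ 0.28438454 -1.35508941 -0.27717759]
0.15 [0.7 0.1 0. ]
0.3 [ 0.9  1.1 -1. ]
0.45 [ 1.3  1.1 -0.6]
0.6 [ 1.   1.7 -0.6]
0.75 [ 1.3  0.6 -1.2]
0.9 [ 1.   1.7 -1.6]
1.05 [ 1.3  0.7 -0.2]
1.2 [ 0.7  1.  -2.2]
1.35 [ 0.1  0.2 -4.1]
1.5 [-0.5 -0.6 -3.9]
1.65 [-0.8 -0.6 -1.7]
1.8 [2.3 1.  1.5]
1.95 [3.9 3.7 4.7]
0.22925775834632928 13.3583 [ 0.5583423  -0.20553813  0.12100001]
```

```bash
cat > fit.py <<'E'
from h import *
from scipy.optimize import minimize
def headfit(P,v0):
    P=P[(np.hypot(P[:,0]-v0[0],P[:,1]-v0[1])<.14)&(P[:,2]>.015)&(P[:,2]<.056)]
    c0,s0=np.cos(v0[2]),np.sin(v0[2]);X=(P[:,0]-v0[0])*c0+(P[:,1]-v0[1])*s0;P=P[X<.028]
    def loc(v): c,s=np.cos(v[2]),np.sin(v[2]);return (P[:,:2]-v[:2])@np.array([[c,-s],[s,c]])*1e3
    def cost(v):
        Q=loc(v);X,Y=Q.T;D=np.full(len(P),8.)
        for a,b,e,f in [(-36,60,-24,24),(-99,-91,-45,45),(-95,-36,-4,4)]:
            D=np.minimum(D,np.hypot(np.maximum(0,np.maximum(a-X,X-b)),np.maximum(0,np.maximum(e-Y,Y-f))))
        return (D**2).mean()+((np.percentile(X[X>-60],1)+36)**2+(np.percentile(X,1)+99)**2)*.05
    S=np.array([v0]*4);S[1,0]+=.006;S[2,1]+=.006;S[3,2]+=.05
    r=minimize(cost,v0,method="Nelder-Mead",options=dict(initial_simplex=S,xatol=1e-5,fatol=1e-6));Q=loc(r.x)
    b=Q[(P[:,2]>.045)&(Q[:,0]>-60)];h=Q[Q[:,0]<-85]
    print("fit",r.x.round(4),round(r.fun,2),len(P),"block",np.percentile(b,[2,98],axis=0).round(1).tolist(),"bar",np.percentile(h,[2,98],axis=0).round(1).tolist())
    return r.x
E
python3 - <<'E'
from fit import *
yaw=.4186
f=np.load("head.npz");headfit(pts(np.ones((480,640),bool),f["d"],(f["K"],f["D"],f["T"])),[.4675,-.2452,yaw])
manip.set_gripper(.6)
p=manip.read_tcp_pos();manip.move_l([p[0],p[1],.2],v=.2)
manip.move_to([.455,-.25,.27],down(yaw));manip.pause(.2);manip.set_gripper(1.)
im,d,C=shot("wrist","w2.png");np.savez("head2.npz",im=im,d=d,K=C[0],D=C[1],T=C[2])
P=pts(np.ones((480,640),bool),d,C);headfit(P,[.4675,-.2452,yaw])
hi=P[(P[:,2]>.06)&(P[:,2]<.17)];hi=(hi[:,:2]-[.4675,-.2452])@np.array([[np.cos(yaw),-np.sin(yaw)],[np.sin(yaw),np.cos(yaw)]]),hi[:,2]
m=hi[1]>.1;print("roller",np.median(hi[0][m],0),np.median(hi[1][m]),m.sum())
print(manip.read_time_s())
E
```

```text
fit [ 0.4658 -0.245   0.4357] 20.03 3383 block [[-32.7, -24.4], [27.6, 22.9]] bar [[-98.0, -45.1], [-87.0, 46.9]]
fit [ 0.4766 -0.2413  0.4036] 19.64 3990 block [[-34.8, -22.6], [16.9, 23.9]] bar [[-98.4, -46.2], [-87.6, 45.2]]
roller [0.09446015 0.00044878] 0.1487375247963268 1480
16.3667
```

View pics/w2.png

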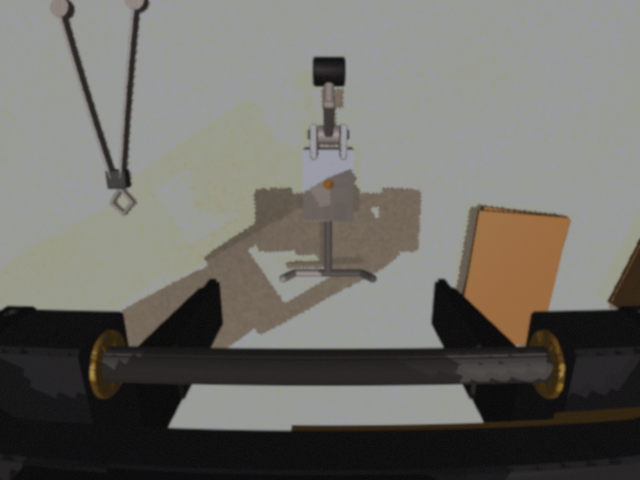

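Run:
```python
from h import *
for n in ["head","head2"]:
    f=np.load(n+".npz");C=(f["K"],f["D"],f["T"]);im=f["im"].astype(int);d=f["d"]
    hsv=cv2.cvtColor(f["im"],cv2.COLOR_RGB2HSV)
    m=(hsv[...,0]>8)&(hsv[...,0]<25)&(hsv[...,1]>120)
    P=pts(m,d,C);k=(np.hypot(P[:,0]-.468,P[:,1]+.245)<.025)&(P[:,2]<.07);print(n,"pin",P[k].mean(0).round(4) if k.any() else None,k.sum())
    P=pts(np.ones((480,640),bool),d,C);k=(np.hypot(P[:,0]-.468,P[:,1]+.245)<.07)&(abs(P[:,2]-.0505)<.003);B=P[k]
    for yaw in (.405,.4186,.43):
        c,s=np.cos(yaw),np.sin(yaw);Q=(B[:,:2]-[.4675,-.2452])@np.array([[c,-s],[s,c]])*1e3;Q=Q[(abs(Q[:,1])<30)&(Q[:,0]>-45)]
        a=Q[:,0]<22
        # edges per strip
        l=[(np.percentile(Q[abs(Q[:,0]-x)<4,1],[1,99])) for x in (-28,-15,0,12)]
        print(yaw,"xmin",np.percentile(Q[:,0],[.5,1,3]).round(1),"y edges",np.round(l,1).tolist())
```

```text
head pin [ 0.4665 -0.2434  0.0516] 24
0.405 xmin [-36.  -35.3 -33.2] y edges [[-24.5, 23.2], [-24.1, 23.6], [-24.2, 23.7], [-23.5, 23.9]]
0.4186 xmin [-35.7 -35.3 -33. ] y edges [[-24.1, 23.6], [-23.8, 23.8], [-24.2, 23.7], [-23.6, 23.8]]
0.43 xmin [-35.5 -35.2 -32.9] y edges [[-23.8, 23.9], [-23.7, 24.0], [-24.2, 23.6], [-23.8, 23.7]]
head2 pin [ 0.4764 -0.241   0.0517] 60
0.405 xmin [-25.7 -25.4 -23.9] y edges [[-23.3, 24.1], [-23.0, 24.0], [-22.7, 24.0], [-23.2, 24.0]]
0.4186 xmin [-25.7 -25.5 -23.8] y edges [[-22.9, 24.4], [-22.8, 24.2], [-22.6, 24.0], [-23.4, 23.8]]
0.43 xmin [-25.6 -25.4 -23.8] y edges [[-22.7, 24.7], [-22.6, 24.4], [-22.6, 24.0], [-23.5, 23.6]]
```

Run:
```python
from h import *
from scipy.optimize import least_squares
yaw=.411
manip.move_to([.5215,.268,.29],down(yaw));manip.pause(.2)
im,d,C=shot("wrist");P=pts(np.ones((480,640),bool),d,C);P=P[(np.hypot(P[:,0]-.543,P[:,1]-.277)<.1)&(P[:,2]<.12)]
q=P[P[:,2]>.084]
s=least_squares(lambda v:np.linalg.norm(q-v,axis=1)-.016,[.543,.277,.083],loss="soft_l1",f_scale=.001);print("ball",s.x,len(q))
se=P[(P[:,2]>.056)&(P[:,2]<.068)];print("seat",cv2.minEnclosingCircle(se[:,:2].astype(np.float32)),np.median(se[:,2]))
hx,hy=.4764,-.2409;e=np.array([np.cos(yaw),np.sin(yaw)])
g=[hx-.010*e[0],hy-.010*e[1]]
manip.move_to([*g,.13],down(yaw))
print("stop",manip.move_l([*g,.013],v=.1,stop_force=8))
manip.set_gripper(0.);print(manip.read_gripper_width(),manip.read_gripper_force(),manip.read_wrist_force())
print("up",manip.move_l([*g,.06],v=.08));manip.pause(.3)
print(manip.read_gripper_width(),manip.read_wrist_force(),manip.read_wrist_torque(),manip.read_time_s())
shot("side","side1.png")
```

```text
ball [0.5429378  0.27729943 0.08339771] 952
seat ((0.5429162383079529, 0.27733612060546875), 0.0363067127764225) 0.06154170939416942
stop False
0.5009522133391152 29.99954491853714 [ 0.22957985 -1.37150279 -1.39362157]
up False
0.503563988584846 [ 0.68234731  0.1273956  -8.38319482] [-0.03087247  0.19440543  0.00818933] 23.625
```

```bash
python3 -c "
import cv2;a=cv2.imread('pics/side1.png')[220:400,220:460];cv2.imwrite('pics/side1c.png',cv2.resize(a,(720,540)))"
```

```text
(no output)
```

View pics/side1c.png

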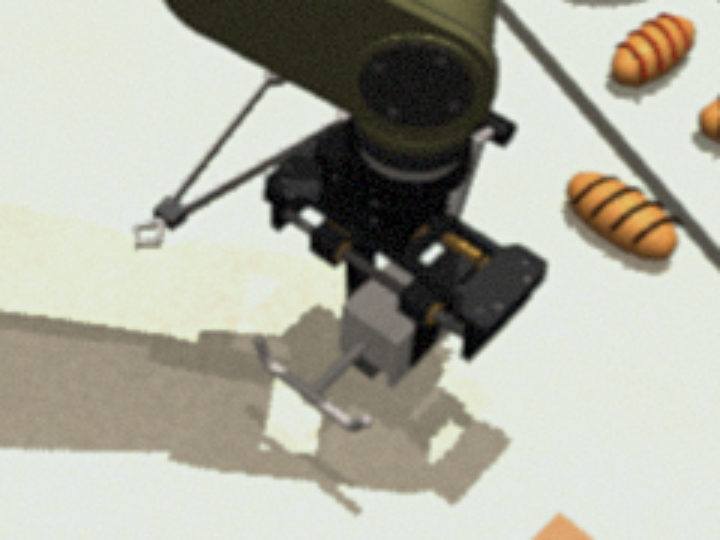

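```bash
cat > s2.py <<'E'
from h import *
yaw=.411;e=np.array([np.cos(yaw),np.sin(yaw)]);q=down(yaw)
b=np.array([.54295,.2772]);g=b-.010*e
p=manip.read_tcp_pos();manip.move_l([p[0],p[1],.2],v=.15)
manip.move_to([*g,.2],q)
manip.move_l([*g,.122],v=.08,stop_force=6)
manip.pause(.3);print("base",manip.read_wrist_force(),manip.read_wrist_torque(),manip.read_gripper_width())
s=manip.move_l([*g,.0825],v=.02,stop_force=4);p=manip.read_tcp_pos()
print("stop",s,p,"underside",p[2]-.013,manip.read_wrist_force(),manip.read_time_s())
E
python3 s2.py
```

```text
base [-0.06425067  1.63609505 -7.94166737] [-0.05498271  0.15328422 -0.03711829] 0.5030067394861181
stop False [0.53385605 0.27324478 0.08265908] underside 0.06965908477492333 [-4.43480983e-04  3.11691367e-02 -7.05504867e+00] 30.2
```

Run:
```python
from h import *
p=manip.read_tcp_pos();g=p[:2]
s=manip.move_l([*g,.0725],v=.01,stop_force=4.5);manip.pause(.4);p=manip.read_tcp_pos()
print(s,p,manip.read_wrist_force(),manip.read_gripper_force(),manip.read_gripper_width(),manip.read_time_s())
im,d,C=shot("side","side2.png");cv2.imwrite("pics/side2c.png",cv2.resize(im[120:260,200:390,::-1],(720,530)))
```

```text
True [0.53365747 0.27315457 0.07265989] [2.76855749 1.03757698 6.34126119] 30.00078320503235 0.5035570969850508 31.45
```

View pics/side2c.png

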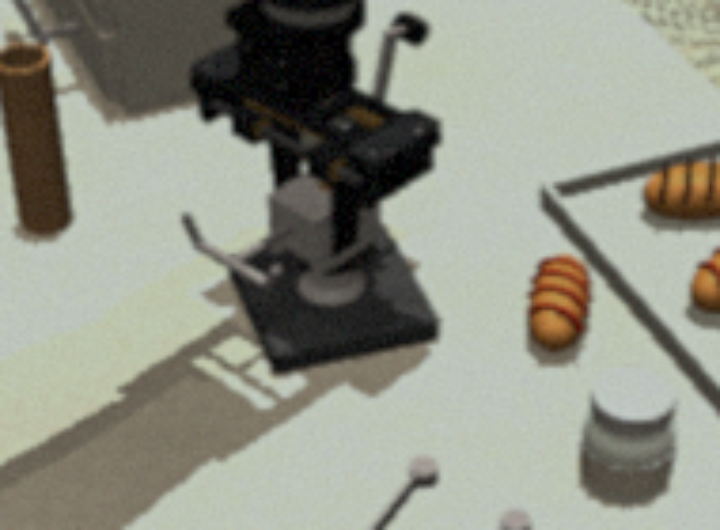

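Run:
```python
from h import *
yaw=.411;e=np.array([np.cos(yaw),np.sin(yaw)])
p=np.array(manip.read_tcp_pos());manip.move_l([p[0],p[1],p[2]+.001],v=.01);manip.pause(.2);print(manip.read_wrist_force())
manip.set_gripper(.8)
manip.move_l([p[0],p[1],.32],v=.15);manip.pause(.2)
im,d,C=shot("wrist","w3.png")
hsv=cv2.cvtColor(im,cv2.COLOR_RGB2HSV);m=(hsv[...,0]>8)&(hsv[...,0]<25)&(hsv[...,1]>120)
P=pts(m,d,C);k=(np.hypot(P[:,0]-.543,P[:,1]-.277)<.03)&(P[:,2]<.15);print("pin",np.percentile(P[k],[5,50,95],axis=0).round(4).tolist(),k.sum())
P=pts(np.ones((480,640),bool),d,C);M=np.array([[np.cos(yaw),-np.sin(yaw)],[np.sin(yaw),np.cos(yaw)]])
Q=np.c_[(P[:,:2]-[.543,.2772])@M,P[:,2]]*1e3;Q=Q[(abs(Q[:,1])<50)&(abs(Q[:,0])<130)&(Q[:,2]<240)]
b=Q[(abs(Q[:,2]-112)<4)&(Q[:,0]>-45)&(Q[:,0]<40)&(abs(Q[:,1])<30)];print("block",np.percentile(b,[1,50,99],axis=0).round(1).tolist())
r=Q[Q[:,2]>170];print("roller",np.percentile(r,[2,50,98],axis=0).round(1).tolist(),len(r))
print(manip.read_time_s())
```

```text
[4.14427053 1.68309544 0.38717619]
pin [[0.5396, 0.2747, 0.121], [0.5425, 0.2776, 0.1223], [0.5466, 0.2815, 0.1235]] 60
block [[-35.2, -22.5, 109.2], [-2.5, 1.0, 111.2], [31.5, 24.6, 113.0]]
roller [[57.0, -9.3, 178.6], [85.4, 0.6, 209.7], [98.8, 11.1, 212.2]] 1426
35.0583
```

View pics/w3.png

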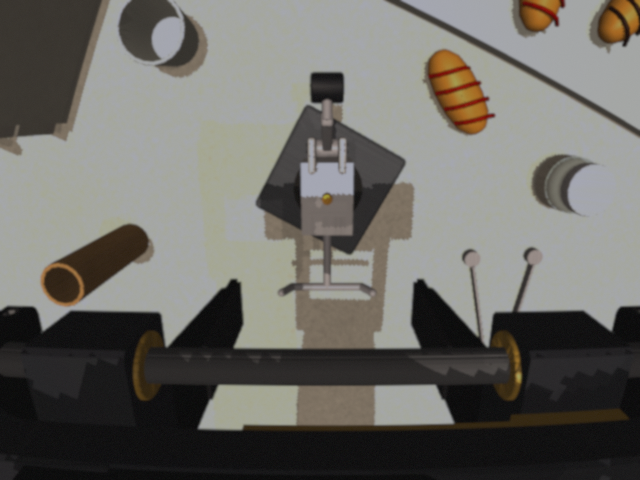

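```bash
cat > s3.py <<'E'
from h import *
yaw=.411;e=np.array([np.cos(yaw),np.sin(yaw)]);n=np.array([-e[1],e[0]]);q=down(yaw);o=np.array([.543,.2772])+.0005*n
def W(X,Z): return [*(o+e*X),Z]
def rol(th): f=2.8797-th;return .046+.0849*np.cos(f),.0614+.068+.0849*np.sin(f)
manip.set_gripper(0.)
manip.move_to(W(.125,.27),q)
print(manip.move_l(W(.125,.194),v=.15,stop_force=8))
print("A",manip.move_l(W(.025,.194),v=.06,stop_force=10),manip.read_wrist_force(),manip.read_tcp_pos())
x,z=rol(.78)
manip.move_l(W(.035,.194),v=.1);manip.move_l(W(.035,.25),v=.15);manip.move_l(W(x-.005,.25),v=.1)
print("B0",manip.move_l(W(x-.005,z+.012),v=.06,stop_force=6),manip.read_wrist_force(),manip.read_tcp_pos())
for th in np.linspace(.78,0,9)[1:]:
    x,z=rol(th);s=manip.move_l(W(x-.003,z+.010),v=.05,stop_force=10);print(round(th,2),s,np.round(manip.read_wrist_force(),1))
    if s: break
s=manip.move_l(W(-.039,.158),v=.01,stop_force=10) if not s else s
manip.pause(.3);print(s,manip.read_tcp_pos(),manip.read_wrist_force(),manip.read_time_s())
E
python3 s3.py
```

```text
False
A False [ 0.73890393 -0.0790891  -0.19799313] [0.56586418 0.28771099 0.19394548]
B0 False [0.61773818 0.35820297 0.16266424] [0.54124238 0.27698353 0.21481074]
0.68 False [ 1.1 -0.5  0.5]
0.58 False [ 0.6 -0.3  0. ]
0.49 False [0.4 0.9 0.5]
0.39 False [ 0.1  0.3 -0.5]
0.29 False [-0.   0.5 -0.5]
0.2 False [-0.3 -0.1 -0.2]
0.1 False [-0.4 -0.3  0.5]
0.0 False [-0.6  0.4  0.6]
False [0.50787573 0.26239612 0.15932195] [-0.02972719  0.3697765   5.3271186 ] 44.8
```

Run:
```python
from h import *
p=manip.read_tcp_pos()
print(manip.move_l([p[0],p[1],.154],v=.01,stop_force=7),manip.read_tcp_pos(),manip.read_wrist_force())
manip.pause(.3)
manip.move_l([p[0],p[1],.32],v=.15);manip.pause(.2)
yaw=.411
im,d,C=shot("wrist","w4.png")
P=pts(np.ones((480,640),bool),d,C);M=np.array([[np.cos(yaw),-np.sin(yaw)],[np.sin(yaw),np.cos(yaw)]])
Q=np.c_[(P[:,:2]-[.543,.2772])@M,P[:,2]]*1e3;Q=Q[(abs(Q[:,1])<30)&(abs(Q[:,0])<60)&(Q[:,2]<240)]
r=Q[(Q[:,0]<-20)&(Q[:,2]>142)];print("roller",np.percentile(r,[2,50,98],axis=0).round(1).tolist(),len(r))
r=Q[(Q[:,0]>-18)&(Q[:,0]<20)&(abs(Q[:,1])<4)];print("bar",[np.median(r[abs(r[:,0]-x)<3,2]).round(1) for x in(-14,-7,0,7,14)])
r=Q[(abs(Q[:,1])>10)&(abs(Q[:,1])<22)];print("block",[np.median(r[(abs(r[:,0]-x)<4)&(abs(r[:,2]-112)<6),2]).round(1) for x in(-20,-10,0,10,20)])
hsv=cv2.cvtColor(im,cv2.COLOR_RGB2HSV);print(manip.read_time_s())
```

```text
True [0.51033298 0.26348336 0.15886201] [ 0.13896219 -0.20736985  6.91026414]
roller [[-44.9, -9.6, 150.6], [-34.1, 1.0, 159.3], [-26.5, 11.7, 162.0]] 637
bar [np.float64(134.9), np.float64(134.9), np.float64(134.9), np.float64(135.0), np.float64(135.1)]
block [np.float64(111.3), np.float64(111.1), np.float64(111.2), np.float64(111.0), np.float64(111.1)]
46.9833
```

View pics/w4.png

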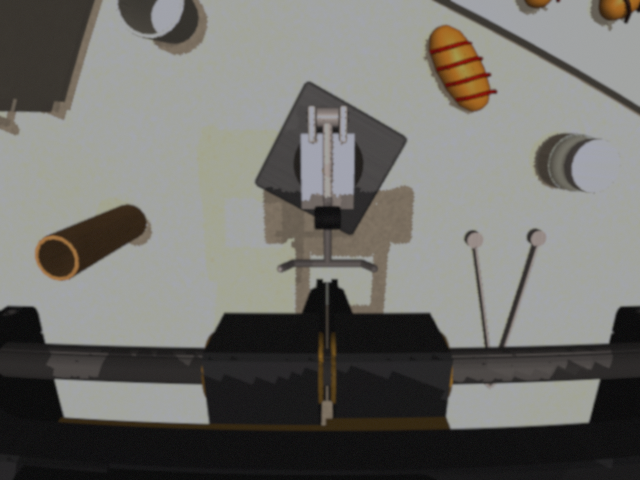

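The picture shows the lever down: the bar is level at 135 mm and the roller sits at row 217, column 327. The head is still home on the stand and the gripper is clear.

```bash
python3 -c "
from bench import manip
print(manip.hand_in())"
```

```text
the job is handed in; nothing more can be done
None
```

The head sits fully home on the stand with its pin up about 10 mm, the lever is locked down and the gripper is clear; I handed the job in at about 47 s, but the hand-in returned no verdict.

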